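# Unlock the paper guillotine

## Task

Unlock the paper guillotine for the next cut: press its spring safety catch right down with one fingertip and keep it down while the other fingertip slides the bolt back, away from the blade arm, as far as it goes. Then take the fingers away so that the catch springs up and keeps the bolt back. Do not raise the blade arm, and leave the tape roll, the glue stick, the bottle and the screwdriver where they are.

Things in the scene. Friction and masses are not known exactly. Their poses are not given: they have to be found in the camera images.
- guillotine: Lever paper guillotine, fixed on the table; place and yaw differ each time. Origin at table height under the middle of its lock; z up, x along the blade arm from handle to pivot, y from the blade arm across the bed. All mm below are in this frame. Grey bed, top 30 mm above the table, x -85 to 360, y -100 to 235. The lock on it, near the handle end, carries catch and bolt.
- lock_base (a point): Middle of the top of the lock's dark steel base, 112 (x) by 122 mm (y), 12 mm above the bed. Catch plate and bolt tab stand on it side by side, 60 mm apart in x, catch on the handle side. From x -60 to 60 and y -85 to 50 nothing else is higher than 27 mm above the bed, so two level fingertips can straddle: one holding the catch fully down, one beside the tab.
- catch_top (a point): Middle of the top of the safety catch, a ribbed flat steel press plate 26 (x) by 76 mm (y) at (-30, -15). Top 44 mm above the bed when up, 34 mm when fully down. Goes straight down against a spring: 3 N to start, 7 N at the bottom. May be pressed anywhere along its length; a fingertip can glide along it while holding it down. Axes as the guillotine's.
- catch (a joint): Catch travel in m: 0 up, 0.010 fully down; springs back when let go. Its tooth stops the bolt after 1.5 mm of slide until the catch is down more than 5 mm; let go in mid slide, the catch rises only to 5 mm and drags on the bolt. With the bolt back 28 mm or more, the released catch springs right up and keeps it there.
- bolt_tab (a point): On the bolt's finger tab, an upright steel plate 28 (x) by 6 mm (y), from 22 to 58 mm above the bed on a bar whose top is 24 mm above the bed: middle of its face towards the blade arm (the face to push), 44 mm above the bed; moves with the bolt, at (30, -20) when shot. Its rounded top edge stands out 1 mm. Between this face and the arm's eye 70 mm are free above 27 mm.
- bolt (a joint): Slide of the bolt in m along +y (away from the blade arm): 0 shot into the eye of the arm (starts at 0 to 1 mm), 0.030 fully back against its stop. Friction about 2.5 N; it stays where it is left.
- bolt_eye (a point): Top of the blade arm's eye in which the bolt stands, at (30, -97), 31 mm above the bed; the eye reaches to y -90. The arm is a grey bar 10 mm thick along y = -111, its top 70 mm above the table, hinged at its far end (x 330); its black round handle, 26 mm thick, runs from x -128 to -211 and rises to 95 mm above the table. The arm lies down on the bed and is to be left so.
- tape_roll: Roll of brown tape lying flat on the bed, 90 mm across, 24 mm high; origin at the centre of its underside. Bystander.
- glue_stick: White glue stick with a grey cap standing on the table, 31 mm across, 98 mm high; origin at the centre of its underside. Bystander.
- bottle: Blue plastic bottle with a white cap standing on the table, 62 mm across, 160 mm high; origin at the centre of its underside. Bystander.
- screwdriver: Screwdriver lying on the table beyond the blade arm, 190 mm long; origin on its underside, x towards the tip. Bystander.

How it is judged:
By the outcome, as a careful person would: the job done as asked, in the order asked, and still so for the second after the job is handed in, with the robot touching nothing.
It also fails if it takes over 42 s, if anything falls off the work surface, if the arm or the gripper's body presses on something with over 40 N, if the wrist force passes 120 N, or if a joint passes its speed limit or range.

## Robot

A 6-joint arm with a two-finger parallel gripper is mounted at the origin on the work surface. World frame = base frame: x ahead of the robot, y to its left, z up, the work surface at z = 0. Lengths are in m, angles in degrees, forces in N, time in s.
With the tool pointing down it reaches from about 0.375 to 0.9 m from the base axis. Payload 3.1 kg.
Tool frame: the origin (TCP) lies at the very end of the fingers, on their centre line; the grasp point (between the pads) lies 19 mm behind it (grasp_offset is the distance from the TCP to the grasp point, in m); z points along the fingers, y is the direction in which the jaws open and shut (so a half turn about z gives the same grasp; the last joint's range is limited). The gripper opens to 87 mm and grips with 3 to 60 N. Pads are 19 mm wide; open, the fingers measure 117 mm over their backs; the gripper's body (75 mm by 190 mm) begins 51 mm behind the grasp point.
Start: joints at [-87.004, 30.224, 82.088, -0, 67.689, -10.227], TCP at [0.143, -0.608, 0.223] pointing down, gripper open.
Joint ranges: [-176.69, 176.69], [-43.24, 126.21], [12.49, 139.97], [-82, 262], [0, 151.66], [-163.58, 163.58]. Speed limits (degrees/s): [159.86, 159.86, 180, 180, 180, 180].

## Interface

Orientations are given as a 3x3 rotation matrix whose columns are the frame's x, y, z axes.
In Python, from rig import * gives the robot as it stands. The module is installed in compiled form; this text tells all that it offers.
- The arm moves only by the tool play_rows, never from a script. Its argument "plan" is a list that holds one entry, the list of rows, each a list of 7 numbers: the shift along the world's x, y, z each as a share of 5 cm, from -1 to 1, then the turn, a rotation vector about the world's x, y, z each as a share of pi rad, from -1 to 1, then the gripper's target within -1 to 1 (fully open at 1, half-way at 0, shut at -1). A call has 1 to 12 rows; each row shifts and turns the commanded pose from where the row before left it; what a row does not reach is not made up. A row lasts 1/10 s, in which the tool goes at most 50 mm and 8.59 degrees, less where a joint would pass 70% of its speed; a pose out of reach is approached as far as the arm can. A call with a number of a shift or a turn outside -1 to 1 is refused whole. A call with a gripper value outside its range is refused whole. The fingers move at their own pace and stop on an object; the grip force is fixed at half the most. Time passes only in rows, so rows that do not move let the fingers close. It gives the time, the measured TCP pose, the force and the opening at its end, in the units of the state.
- read_state(): the state, without advancing time (a new reading comes with each control period).
- capture(name): name is "scene" or "side" or "wrist"; returns the picture (384x512x3 uint8, red, green, blue); there is no depth.
- camera_params(name): a dict with "intrinsics" (3x3 intrinsics, pixels), "R" (3x3) and "t" (3): a world point X has camera coordinates R X + t; the wrist camera has in their place "mount" (4x4, takes a point from camera to tool coordinates, whose origin is the TCP and whose axes are the flange's). Camera axes: x right, y down, z forward; pixel columns grow to the right and rows downward; lengths in m; the calibration is good to about 2 mm. A picture is of the moment at which its call begins: read the wrist's pose just before it. camera_params takes no time and is no camera call.
- hand_in(): hands the job in, once; it reports no verdict.
The state is a dict: "time_s": time; "joint_positions": joint angles; "qvel": joint speeds; "tau": joint torques, N m; "position": TCP position; "tcp_rot": TCP orientation; "force": force on the tool from outside, world axes, zero at the start; "moment": the same for the moment, N m; "opening": opening from 0.0 (shut) to 1.0 (fully open).
Only numpy, scipy, OpenCV 4.12 (cv2) and the standard library are available. Lean on these libraries where they do the work, as an engineer would, in place of code of your own. Each camera call takes 0.05 s, during which the arm holds its last target. There are 200 camera calls.

## Working session

There is one attempt and no reset: what is moved stays moved. The work goes in short steps, Python scripts to look and compute and a tool call to move; the robot and the scene stay as the last step left them, time stands still between calls to the robot, and variables do not carry over. Pictures are saved under pics/ and viewed, about 8 in all and at most 12, crops included, and the job is handed in when it is done.

Besides the shell and the picture viewer there is one more tool, called after "Call:" as name([rows], argument=value, ...), one row to a line, values as JSON. play_rows: Moves the arm, as the interface text tells. Its arguments: {"type":"object","properties":{"plan":{"type":"array"}},"required":["plan"]}

```bash
mkdir -p pics
python3 - <<'E'
from rig import *
import cv2
s=read_state();print(s['time_s'],s['position'],s['tcp_rot'],s['force'],s['opening'])
for n in('scene','side','wrist'):
    im=capture(n);cv2.imwrite(f'pics/{n}0.png',im[:,:,::-1])
    print(n,camera_params(n))
E
```

```text
0.0 [ 0.14294701 -0.60767503  0.22158071] [[ 9.73489836e-01  2.28730253e-01 -1.03643495e-04]
 [ 2.28729929e-01 -9.73487465e-01  2.18510441e-03]
 [ 3.98903840e-04 -2.15088330e-03 -9.99997607e-01]] [0.21142001 0.00704341 1.00443917] 1.000709496009273
scene {'intrinsics': array([[439.60125126,   0.        , 251.77304098],
       [  0.        , 439.60125126, 191.70299086],
       [  0.        ,   0.        ,   1.        ]]), 'R': array([[-0.46532088,  0.88513662, -0.00310592],
       [ 0.73044645,  0.38201289, -0.56613968],
       [-0.49992446, -0.26570532, -0.82430348]]), 't': array([ 0.19475893, -0.41220923,  1.59626609])}
side {'intrinsics': array([[390.643195  ,   0.        , 245.65823381],
       [  0.        , 390.643195  , 188.04151772],
       [  0.        ,   0.        ,   1.        ]]), 'R': array([[-9.94701360e-01, -1.02805627e-01, -4.56516159e-04],
       [-6.80872854e-02,  6.62096270e-01, -7.46319403e-01],
       [ 7.70280918e-02, -7.42333842e-01, -6.65587816e-01]]), 't': array([0.57057072, 0.03665129, 1.20144513])}
wrist {'intrinsics': array([[300.54286294,   0.        , 250.84684452],
       [  0.        , 300.54286294, 193.75219356],
       [  0.        ,   0.        ,   1.        ]]), 'mount': array([[-1.62123903e-04, -9.61554363e-01, -2.74614602e-01,
         7.54984276e-02],
       [ 9.99999694e-01, -3.66025709e-04,  6.91258812e-04,
        -4.43526631e-04],
       [-7.65198932e-04, -2.74614406e-01,  9.61554129e-01,
        -1.61291795e-01],
       [ 0.00000000e+00,  0.00000000e+00,  0.00000000e+00,
         1.00000000e+00]])}
```

View pics/scene0.png

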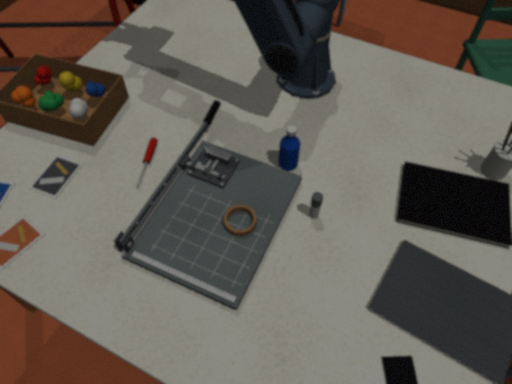

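View pics/side0.png

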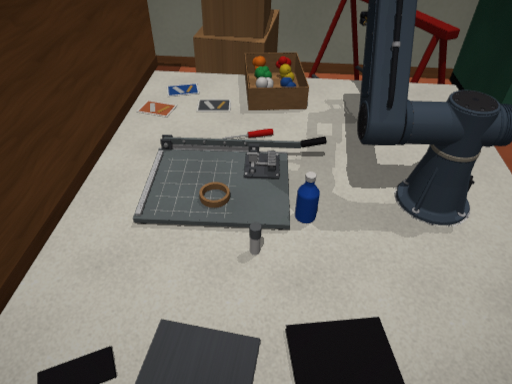

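The scene view shows the bed with corners near (301,178), (238,300) and (125,250), and the lock at (212,165). In the side view the lock is at (262,165). The handle end faces the robot. Next I'll fit the frame from the corners and zoom in on the lock.

```bash
cat > h.py <<'E'
from rig import *
import numpy as np, cv2
def cam(n,s=None):
    p=camera_params(n);K=np.array(p['intrinsics'])
    if n=='wrist':
        M=np.array(p['mount']);Rt=np.array(s['tcp_rot']);
        Rc=Rt@M[:3,:3];C=np.array(s['position'])+Rt@M[:3,3];return K,Rc.T,-Rc.T@C
    return K,np.array(p['R']),np.array(p['t'])
def ray(c,uv,z):
    K,R,t=c;C=-R.T@t;d=R.T@np.linalg.solve(K,[uv[0],uv[1],1.]);return C+d*(z-C[2])/d[2]
def proj(c,X):
    K,R,t=c;q=K@(R@np.array(X)+t);return q[:2]/q[2]
E
python3 - <<'E'
from h import *
a=cv2.imread('pics/scene0.png')[130:210,165:265];b=cv2.imread('pics/side0.png')[125:195,220:320]
a=cv2.resize(a,None,fx=4,fy=4,interpolation=cv2.INTER_CUBIC);b=cv2.resize(b,None,fx=4,fy=4,interpolation=cv2.INTER_CUBIC)
im=np.vstack([a,b]);im=np.clip(im*1.6,0,255).astype(np.uint8);cv2.imwrite('pics/z0.png',im)
c=cam('scene');d=cam('side')
for uv in [(301,177),(240,298),(126,249)]:print('scene',ray(c,uv,.03))
for uv in [(290,221),(142,217),(290,152)]:print('side',ray(d,uv,.03))
print('lock',ray(c,(212,165),.042),ray(d,(262,168),.042))
E
```

```text
scene [0.43631737 0.17479478 0.03      ]
scene [0.84916489 0.19333244 0.03      ]
scene [ 0.87097378 -0.14143119  0.03      ]
side [0.43195    0.16231877 0.03      ]
side [0.84907374 0.18961942 0.03      ]
side [ 0.43795572 -0.16266721  0.03      ]
lock [ 0.52764636 -0.07725963  0.042     ] [ 0.52620567 -0.05089981  0.042     ]
```

View pics/z0.png

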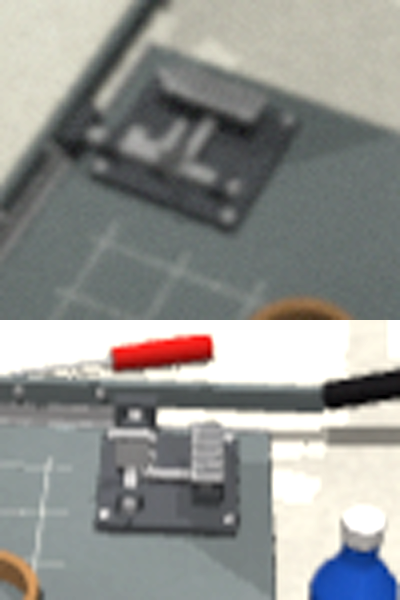

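View pics/wrist0.png

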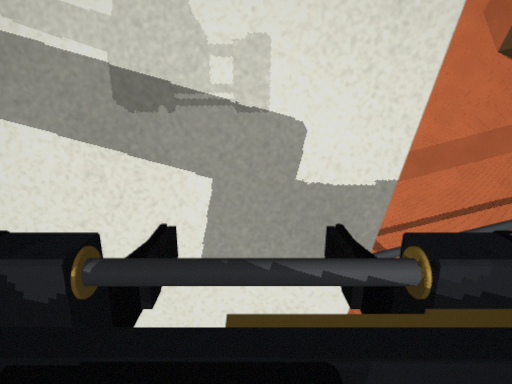

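The zoom shows the ribbed catch plate on the handle side, with the bolt tab and eye on the far side. Guillotine x is about world x (yaw about 3°), and the lock is near (0.527,-0.065). I'll move above and beside it for a wrist close-up.

Call:
play_rows([
  [[0.645, 0.747, -0.035, 0, 0, 0.037, 0.03], [0.645, 0.747, -0.035, 0, 0, 0.037, 0.03], [0.645, 0.747, -0.035, 0, 0, 0.037, 0.03], [0.645, 0.747, -0.035, 0, 0, 0.037, 0.03], [0.645, 0.747, -0.035, 0, 0, 0.037, 0.03], [0.645, 0.747, -0.035, 0, 0, 0.037, 0.03], [0.645, 0.747, -0.035, 0, 0, 0.037, 0.03], [0.645, 0.747, -0.035, 0, 0, 0.037, 0.03], [0.645, 0.747, -0.035, 0, 0, 0.037, 0.03], [0.645, 0.747, -0.035, 0, 0, 0.037, 0.03], [0.645, 0.747, -0.035, 0, 0, 0.037, 0.03], [0.645, 0.747, -0.035, 0, 0, 0.037, 0.03]],
])

```text
time_s: 1.35
position: [0.531, -0.1584, 0.2014]
tcp_rot: [[-0.06, 0.998, -0.0], [0.998, 0.06, -0.0], [-0.0, -0.0, -1.0]]
force: [0.2, -0.1, -0.1]
opening: 0.518
```

Call:
play_rows([
  [[0, 0, 0, 0, 0, 0, 0.03], [0, 0, 0, 0, 0, 0, 0.03], [0, 0, 0, 0, 0, 0, 0.03]],
])

```text
time_s: 1.65
position: [0.5292, -0.1607, 0.2013]
tcp_rot: [[-0.054, 0.999, -0.001], [0.999, 0.054, -0.0], [0.0, -0.001, -1.0]]
force: [0.1, 0.3, -0.0]
opening: 0.518
```

Run:
```python
from h import *
import json
s=read_state();im=capture('wrist')[:,:,::-1]
json.dump({k:np.array(s[k]).tolist() for k in('position','tcp_rot')},open('w1.json','w'))
cv2.imwrite('pics/w1raw.png',im)
cv2.imwrite('pics/w1.png',cv2.resize(np.clip(im*1.5,0,255).astype(np.uint8),None,fx=1.5,fy=1.5,interpolation=cv2.INTER_CUBIC))
print(s['time_s'],s['position'],s['tcp_rot'],s['opening'],s['joint_positions'],s['force'])
```

```text
1.65 [ 0.5292282  -0.16074657  0.2012945 ] [[-5.37365164e-02  9.98554581e-01 -1.06517803e-03]
 [ 9.98555149e-01  5.37365230e-02 -2.24719153e-05]
 [ 3.47995299e-05 -1.06484657e-03 -9.99999432e-01]] 0.5178776095022392 [-2.84555771e+01  2.62553837e+01  9.37683589e+01 -3.48749409e-02
  6.00293054e+01 -3.15185015e+01] [ 0.1342381   0.26753536 -0.03392754]
```

View pics/w1.png

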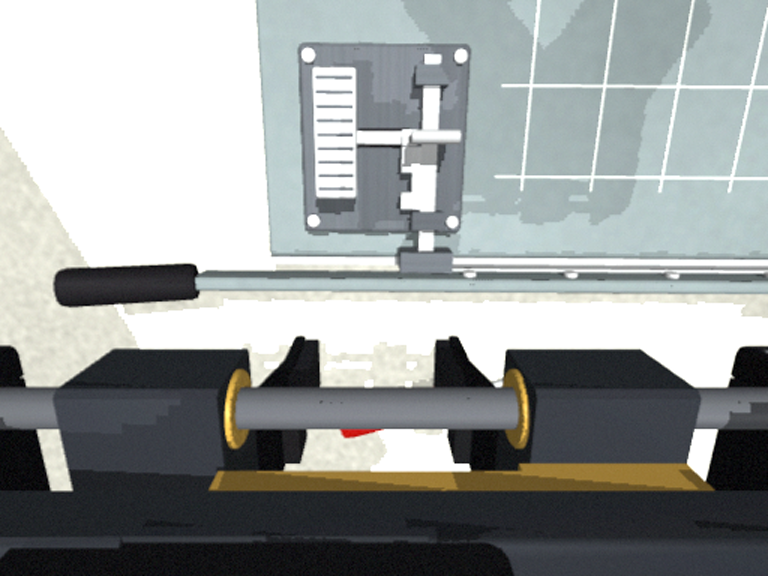

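The wrist view, in 1.5x pixels, shows these:
- **Base corners:** (299,43), (468,42), (463,232) and (307,232).
- **Catch plate:** (312..356, 67..197).
- **Tab top edge:** (412..462, 129..142).
- **Eye:** (426,260).

Run:
```python
from h import *
import json
s=json.load(open('w1.json'));c=cam('wrist',s);r=lambda u,v,z:ray(c,(u/1.5,v/1.5),z)
B=[r(299,43,.042),r(468,42,.042),r(463,232,.042),r(307,232,.042)]
C=[r(312,67,.074),r(356,67,.074),r(356,197,.074),r(317,197,.074)]
for n,Q in(('base',B),('catch',C)):
    print(n,np.round(Q,4).tolist(),'mid',np.mean(Q,0).round(4),'sides',[round(np.linalg.norm(Q[i]-Q[(i+1)%4]),4) for i in range(4)])
    for e in(Q[1]-Q[0],Q[2]-Q[3]):print(' yaw x',np.degrees(np.arctan2(e[1],e[0])))
    for e in(Q[0]-Q[3],Q[1]-Q[2]):print(' yaw y',np.degrees(np.arctan2(-e[0],e[1])))
print('tab',r(412,136,.088),r(462,136,.088),r(437,142,.088)); e=[r(197,280,.07),r(750,287,.07)]
print('arm',e,'eye',r(426,260,.061))
```

```text
base [[0.4719, -0.015, 0.042], [0.5798, -0.0087, 0.042], [0.5895, -0.13, 0.042], [0.4784, -0.136, 0.042]] mid [ 0.5299 -0.0724  0.042 ] sides [np.float64(0.108), np.float64(0.1217), np.float64(0.1112), np.float64(0.1212)]
 yaw x 3.3566025905165255
 yaw x 3.08362551904862
 yaw y 3.0695606861448868
 yaw y 4.5966018910542905
catch [[0.485, -0.0342, 0.074], [0.5106, -0.0328, 0.074], [0.5137, -0.1072, 0.074], [0.4892, -0.1085, 0.074]] mid [ 0.4996 -0.0707  0.074 ] sides [np.float64(0.0257), np.float64(0.0744), np.float64(0.0245), np.float64(0.0744)]
 yaw x 3.0556449933954166
 yaw x 3.0772283687846675
 yaw y 3.2450554947044936
 yaw y 2.3628914443252724
tab [ 0.54507779 -0.06989361  0.088     ] [ 0.57387213 -0.06835095  0.088     ] [ 0.55977391 -0.0724005   0.088     ]
arm [array([ 0.40921983, -0.16787456,  0.07      ]), array([ 0.78059699, -0.1526793 ,  0.07      ])] eye [ 0.56256363 -0.14781658  0.061     ]
```

Sizes and both fits agree to about 1 mm. The yaw is 3.1°, the origin is (0.5287,-0.0541), and the tool is already aligned. Next I'll go above the straddle point at guillotine (0,-37).

Call:
play_rows([
  [[0.015, 0.7, 0, 0, 0, 0, 0.03], [0.015, 0.7, 0, 0, 0, 0, 0.03], [0, 0, -0.74, 0, 0, 0, 0.03], [0, 0, -0.74, 0, 0, 0, 0.03], [0, 0, -0.6, 0, 0, 0, 0.03], [0, 0, -0.14, 0, 0, 0, 0.03], [0, 0, 0, 0, 0, 0, 0.03], [0, 0, 0, 0, 0, 0, 0.03]],
])

```text
time_s: 2.5
position: [0.5323, -0.0914, 0.0917]
tcp_rot: [[-0.053, 0.999, 0.002], [0.999, 0.053, -0.001], [-0.001, 0.002, -1.0]]
force: [-0.0, 0.1, -0.1]
opening: 0.513
```

Run:
```python
from h import *
s=read_state();a=capture('side')[:,:,::-1][105:205,200:330];b=capture('wrist')[:,:,::-1]
a=cv2.resize(a,None,fx=4,fy=4,interpolation=cv2.INTER_CUBIC)[:400,:]
b=cv2.resize(b[100:384,100:400],(422,400),interpolation=cv2.INTER_CUBIC)
b=b[:,:278]if 0 else cv2.resize(b,(280,265));b=cv2.copyMakeBorder(b,0,135,0,0,cv2.BORDER_CONSTANT)
cv2.imwrite('pics/z1.png',np.clip(np.hstack([a,b])*1.4,0,255).astype(np.uint8))
print(s['position'],s['force'],s['opening'])
```

```text
[ 0.53227275 -0.09140437  0.091713  ] [-0.04600994  0.13341318 -0.13385141] 0.5126667351325075
```

View pics/z1.png

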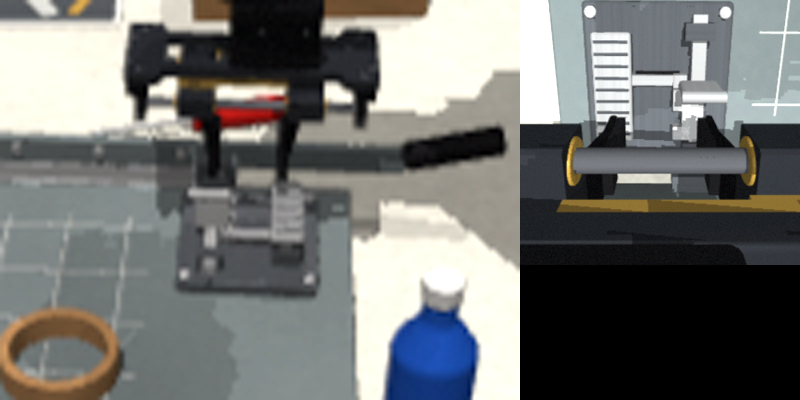

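The fingers straddle as planned: one over the catch plate, the other on the arm side of the tab. Now I'll press down.

Call:
play_rows([
  [[-0.03, 0, -0.16, 0, 0, 0, 0.03], [0, 0, -0.16, 0, 0, 0, 0.03], [0, 0, -0.06, 0, 0, 0, 0.03], [0, 0, -0.06, 0, 0, 0, 0.03], [0, 0, -0.06, 0, 0, 0, 0.03], [0, 0, -0.04, 0, 0, 0, 0.03], [0, 0, 0, 0, 0, 0, 0.03], [0, 0, 0, 0, 0, 0, 0.03]],
])

```text
time_s: 3.4
position: [0.5302, -0.0903, 0.0643]
tcp_rot: [[-0.055, 0.998, 0.0], [0.998, 0.055, -0.0], [-0.001, 0.0, -1.0]]
force: [-0.3, -0.6, 8.2]
opening: 0.519
```

Call:
play_rows([
  [[0, 0, -0.02, 0, 0, 0, 0.03], [0, 0, 0, 0, 0, 0, 0.03], [0, 0, 0, 0, 0, 0, 0.03]],
])

```text
time_s: 3.7
position: [0.5302, -0.0904, 0.0641]
tcp_rot: [[-0.055, 0.998, 0.001], [0.998, 0.055, -0.001], [-0.001, 0.001, -1.0]]
force: [-0.8, 0.1, 14.3]
opening: 0.518
```

The catch is at its bottom stop: force rose to 14 N with no further travel. Now slide.

Call:
play_rows([
  [[-0.004, 0.08, 0, 0, 0, 0, 0.03], [-0.004, 0.08, 0, 0, 0, 0, 0.03], [-0.004, 0.08, 0, 0, 0, 0, 0.03], [-0.004, 0.08, 0, 0, 0, 0, 0.03], [-0.004, 0.08, 0, 0, 0, 0, 0.03], [-0.004, 0.08, 0, 0, 0, 0, 0.03], [-0.004, 0.08, 0, 0, 0, 0, 0.03]],
])

```text
time_s: 4.4
position: [0.5314, -0.0663, 0.0644]
tcp_rot: [[-0.058, 0.998, 0.006], [0.998, 0.058, -0.007], [-0.008, 0.006, -1.0]]
force: [-1.2, -12.0, 11.0]
opening: 0.515
```

Call:
play_rows([
  [[-0.004, 0.08, 0, 0, 0, 0, 0.03], [-0.004, 0.08, 0, 0, 0, 0, 0.03], [0, 0, 0, 0, 0, 0, 0.03]],
])

```text
time_s: 4.7
position: [0.5309, -0.0576, 0.0644]
tcp_rot: [[-0.058, 0.998, 0.006], [0.998, 0.058, -0.006], [-0.007, 0.006, -1.0]]
force: [-1.3, -9.5, 11.0]
opening: 0.511
```

Call:
play_rows([
  [[0, 0.06, 0, 0, 0, 0, 0.03], [0, 0.04, 0, 0, 0, 0, 0.03], [0, 0, 0, 0, 0, 0, 0.03]],
])

```text
time_s: 5.0
position: [0.5311, -0.0555, 0.0645]
tcp_rot: [[-0.058, 0.998, 0.006], [0.998, 0.058, -0.01], [-0.011, 0.005, -1.0]]
force: [-4.1, -20.5, 11.5]
opening: 0.515
```

Call:
play_rows([
  [[0, 0.04, 0, 0, 0, 0, 0.03], [0, 0, 0, 0, 0, 0, 0.03]],
])

```text
time_s: 5.2
position: [0.5311, -0.0552, 0.0645]
tcp_rot: [[-0.058, 0.998, 0.006], [0.998, 0.058, -0.012], [-0.013, 0.005, -1.0]]
force: [-5.0, -26.6, 10.2]
opening: 0.511
```

Run:
```python
from h import *
s=read_state();im=capture('wrist')[:,:,::-1]
cv2.imwrite('pics/w2.png',np.clip(im*1.4,0,255).astype(np.uint8));print(s['position'],s['force'])
```

```text
[ 0.53112503 -0.05516853  0.06446034] [ -5.01867262 -26.59054387  10.22825876]
```

View pics/w2.png

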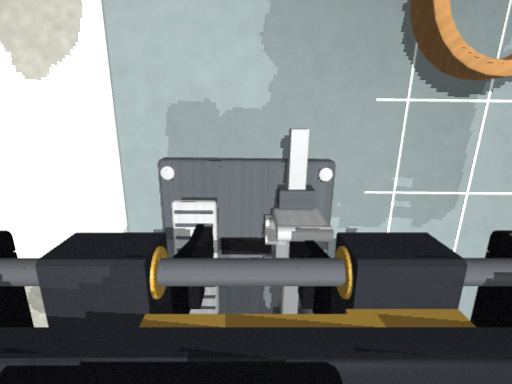

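The bolt is at its stop: force rose to 27 N with no travel, and the bar sticks out well beyond the base edge. I'll ease off the tab while still holding the catch, then lift straight up.

Call:
play_rows([
  [[0, -0.06, 0, 0, 0, 0, 0.03], [0, -0.06, 0, 0, 0, 0, 0.03], [0, -0.06, 0, 0, 0, 0, 0.03], [0, -0.04, 0, 0, 0, 0, 0.03], [0, 0, 0, 0, 0, 0, 0.03]],
])

```text
time_s: 5.75
position: [0.5306, -0.0568, 0.0643]
tcp_rot: [[-0.051, 0.999, 0.006], [0.999, 0.051, 0.002], [0.002, 0.006, -1.0]]
force: [3.1, 8.0, 12.5]
opening: 0.519
```

Call:
play_rows([
  [[0, 0, 0.08, 0, 0, 0, 0.03], [0, 0, 0.1, 0, 0, 0, 0.03], [0, 0, 0.1, 0, 0, 0, 0.03], [0, 0, 0.1, 0, 0, 0, 0.03], [0, 0, 0.2, 0, 0, 0, 0.03], [0, 0, 0.4, 0, 0, 0, 0.03], [0, 0, 0.6, 0, 0, 0, 0.03], [0, 0, 0.6, 0, 0, 0, 0.03], [0, -0.6, 0.6, 0, 0, 0, 0.03], [0, -0.7, 0, 0, 0, 0, 0.03], [0, -0.7, 0, 0, 0, 0, 0.03], [0, 0, 0, 0, 0, 0, 0.03]],
])

```text
time_s: 6.95
position: [0.5286, -0.1626, 0.2023]
tcp_rot: [[-0.051, 0.999, 0.002], [0.999, 0.051, -0.003], [-0.003, 0.002, -1.0]]
force: [-0.2, -0.0, 0.9]
opening: 0.517
```

Run:
```python
from h import *
import json
s=read_state();im=capture('wrist')[:,:,::-1];sd=capture('side')[:,:,::-1];cv2.imwrite('pics/side3.png',sd)
json.dump({k:np.array(s[k]).tolist() for k in('position','tcp_rot')},open('w3.json','w'))
cv2.imwrite('pics/w3.png',cv2.resize(np.clip(im*1.4,0,255).astype(np.uint8),None,fx=1.5,fy=1.5,interpolation=cv2.INTER_CUBIC));print(s['time_s'],s['position'],s['force'])
```

```text
6.95 [ 0.52859962 -0.1625691   0.20232366] [-0.16904662 -0.04528324  0.86491081]
```

View pics/w3.png

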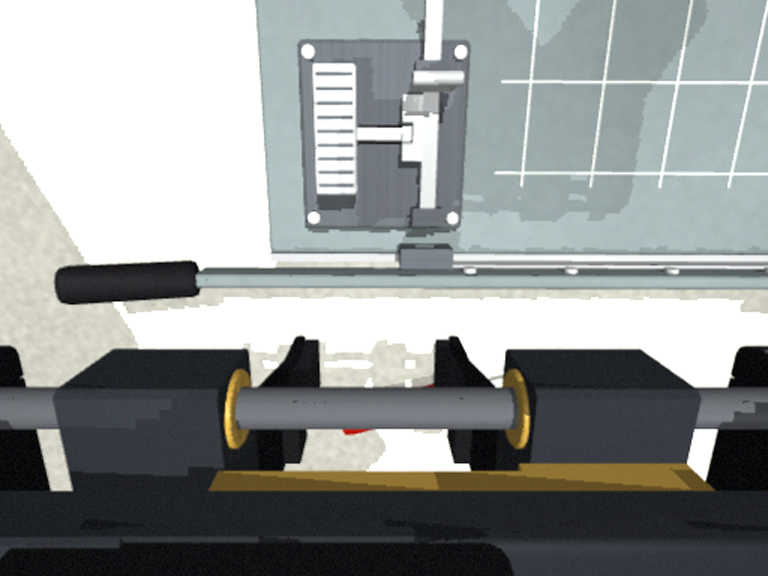

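View pics/side3.png

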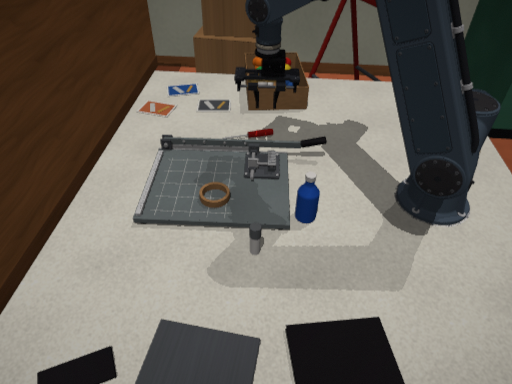

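The bolt is clear of the eye and the tab now sits at (437,83). The plate is the same size in pixels as before, so it is up, and the arm and bystanders haven't moved.

Run:
```python
from h import *
import json
f=lambda j,u,v,z:ray(cam('wrist',json.load(open(j))),(u/1.5,v/1.5),z)
d=f('w3.json',439,83,.088)-f('w1.json',437,142,.088);e=f('w3.json',334,40,.042)-f('w1.json',334,43,.042)
p=[np.linalg.norm(f('w3.json',312,64,z)-f('w3.json',317,194,z)) for z in(.064,.069,.074)]
print('slide raw',d,'base shift',e,'net',d-e,'plate length if z=.064/.069/.074',p)
x=d-e
if 0.0275<x[1]<0.034: print(hand_in())
```

```text
slide raw [-1.56861864e-03  2.92261033e-02  5.55111512e-17] base shift [ 0.00018681 -0.00033491  0.        ] net [-1.75542767e-03  2.95610159e-02  5.55111512e-17] plate length if z=.064/.069/.074 [np.float64(0.07690155314438356), np.float64(0.07561725951158682), np.float64(0.0743329658787901)]
the job is handed in; nothing more can be done
None
```

I pressed the catch to its bottom stop and held it there while the other fingertip slid the bolt back to its stop. I then eased off the tab, lifted straight clear and handed the job in at about 7 s of the 42 s allowed.

**Last checks:**
- **Bolt:** it measures 29.6 mm back of its 30 mm travel. It reached a hard stop, with the push force rising to 27 N and no more travel.
- **Catch:** the final wrist picture shows the plate as in the first close-up, so I take it to be up. The check by plate length did not settle this. It gave 74.3 mm assuming up and 75.6 to 76.9 mm assuming down, against 76 mm nominal. The close-up taken with the catch certainly up also gave 74.4 mm, so the method reads about 1.6 mm short.
- **Everything else:** the blade arm is still down, and the tape roll, glue stick, bottle and screwdriver look unmoved. The gripper is clear of everything.

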